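# Set the bench air valve after a filter change

## Task

First push the open filter drawer fully home so that its catch seats it. Then take the valve's handwheel by its upright revolving handle, close the valve clockwise to its stop, and back it off exactly two full turns from the stop. Finish there with the gripper still closed on the handle, and leave the loose things on the bench where they are.

Things in the scene. Friction and masses are not known exactly. Their poses are not given: they have to be found in the camera images.
- filter_unit: Grey metal box of the air filter, fixed to the bench, 120 (x) x 150 (y) x 120 mm high, an elbow pipe behind it. Origin: centre of its underside, on the bench. Its front with the drawer faces its own -x axis; its yaw varies. It stands on the left or on the right of the robot, the valve on the other side.
- drawer (a joint): Travel of the filter drawer in the box, in m: 0 is fully home, it grows as the drawer comes out along the box's -x axis, to 0.052 at most. It starts partly open. Sliding friction about 1 N; a spring detent 6 to 13 mm before home resists with up to about 7 N, then over the last 3 mm pulls the drawer home against a hard stop and keeps it there. Home means under 0.004.
- drawer_handle (a point): Middle of the drawer's bar handle: a horizontal round bar about 10 mm thick and 90 mm long along the box's y axis, its centre 35 mm in front of the drawer's front face and 85 mm above the bench, 35 mm under the box's top. The bar can be pushed from the front or pinched from above.
- valve: Dark steel angle valve fixed upright on the bench, flange 84 mm across, a short brass outlet along its own +x axis. Origin: centre of the flange's underside, on the bench; the valve's stem is its z axis (vertical). Its yaw varies.
- handwheel (a joint): Turning angle of the handwheel in rad, counted over several turns: 0 is closed at the hard stop, positive is open; it grows counterclockwise seen from above (6.283 a turn, range up to four turns). It starts open by 0.4 to 1.4 turns. Turning it takes about 0.12 N m (some 2.5 N at the handle); it stays where it is left.
- wheel_hub (a point): Centre of the steel handwheel, on the stem axis, 145 mm above the bench at rim mid-height. The wheel is horizontal, rim radius 50 mm, rim bar 12 mm thick, three spokes, and does not rise when turned; nothing at the hub is higher than 155 mm above the bench.
- crank_handle: The upright black handle on the wheel's rim: a round vertical sleeve 20 to 22 mm thick and 47 mm long that revolves freely on its own pin, so that a gripper can carry it round in circles without turning. Origin: centre of its lower end, 154 mm above the bench, 50 mm from the stem axis. Its direction from the stem axis is the valve's yaw plus the handwheel joint angle. (Its own yaw means nothing.)
- handle_grip (a point): Point on the axis of that handle at the height to grip, 25 mm above its lower end, 179 mm above the bench, 50 mm from the stem axis.
- tape_roll: Bystander: tape roll lying flat, 68 mm across, 30 mm high. Origin: centre of its underside.
- wrench: Bystander: steel wrench lying flat, 160 mm long. Origin at its underside.
- spray_can: Bystander: upright can, 60 mm across, 170 mm high. Origin: centre of its underside.
- small_carton: Bystander: closed cardboard box 90 x 70 x 60 mm high. Origin: centre of its underside.
- bolt_jar: Bystander: upright jar, 60 mm across, 80 mm high. Origin: centre of its underside.
- screwdriver: Bystander: screwdriver lying flat. Origin at its underside.
Not all that is in view belongs to the job. Leave any pink or purple look-alike of the valve alone.

How it is judged (in metres and radians):
On the way, in this order (a step that is already met when the one before it is completed fails the run):
1. the filter drawer is pushed fully home (value of joint drawer below 0.004 m), for 0.2 s.
2. with the drawer home, the valve is closed to its stop (value of joint drawer below 0.004 m and value of joint handwheel below 0.08 rad), for 0.2 s.
3. the valve is backed off two turns, the gripper on the handle (value of joint handwheel between 12.366 and 12.766 rad and contact force between the fingers and crank_handle above 10 N and distance between the grasp point and handle_grip below 0.03 m), for 0.2 s.
At the end, for the whole second after the job is handed in: The drawer is home (under 4 mm open); the handwheel stands still at two turns from its stop (within 0.2 rad, about 11 degrees); the gripper still holds its handle (fingers press on it with more than 10 N, TCP within 30 mm of handle_grip) (all of step 3 and value of joint drawer below 0.004 m and velocity of joint handwheel between -0.1 and 0.1 rad/s); the arm keeps its last pose, push and grip.
It fails at once if a loose bystander (tape roll, wrench, spray can, small carton, bolt jar or screwdriver) is moved by more than 30 mm (distance of any of tape_roll, wrench, spray_can, small_carton, bolt_jar, screwdriver from where it was at the start of the episode above 0.03 m).
It also fails if it takes over 72 s, if anything falls off the work surface, if the arm or the gripper's body presses on something with over 40 N, if the wrist force passes 120 N, or if a joint passes its speed limit or range.

## Robot

A 6-joint arm with a two-finger parallel gripper is mounted at the origin on the work surface. World frame = base frame: x ahead of the robot, y to its left, z up, the work surface at z = 0. Lengths are in mm, angles in degrees, forces in N, time in s.
With the tool pointing down it reaches from about 375 to 825 mm from the base axis. Payload 5.5 kg.
Tool frame: the origin (TCP) lies between the finger pads, 19 mm behind the fingertips; this is the grasp point; z points along the fingers, y is the line along which they close (so a half turn about z gives the same grasp; the last joint's range is limited). The gripper opens to 85 mm and grips with 20 to 120 N. Pads are 22 mm wide; open, the fingers measure 114 mm over their backs; the gripper's body (76 mm by 85 mm) begins 54 mm behind the grasp point. The pads swing forward as they close: fully open they stand 13 mm farther back than shut.
Start: joints at [70.015, 17.962, -2.699, 69.339, 0, 90], TCP at [205.059, 563.867, 249.999] pointing down, gripper open.
Joint ranges: [-152.73, 152.73], [-39.44, 99.34], [-58.76, 71.6], [-118.89, 123.64], [-81.53, 83.1], [-180, 180]. Speed limits (degrees/s): [136.94, 136.94, 172.46, 180, 180, 180].

## Interface

Orientations are given as a 3x3 rotation matrix whose columns are the frame's x, y, z axes.
In Python, from rig import r gives the robot as it stands.
- The arm moves only by the tool apply_moves, never from a script. Its argument "series" is a list that holds one entry, the list of rows, each a list of 7 numbers: the opening, from 0 (shut) to 1 (fully open), then the shift along the world's x, y, z in mm, then the turn, a rotation vector about the world's x, y, z in rad. In form: [[[fingers, dx, dy, dz, ax, ay, az], ...]]. A call has 1 to 12 rows; each row is the pose to reach, as a shift and turn from the pose commanded when the call began; what a row does not reach only later rows make up. A row lasts 1/10 s, in which the tool goes at most 50 mm and 8.59 degrees, less where a joint would pass 70% of its speed; a pose out of reach is approached as far as the arm can. A call with a gripper value outside its range is refused whole. The fingers move at their own pace and stop on an object; "newtons" is the grip in N (left out, the last holds). Time passes only in rows, so rows that repeat a pose let the fingers close. It gives the time, the measured TCP pose, the force, the opening and the grip force at its end, in the units of the state.
- r.get_obs(): the state, without advancing time (a new reading comes with each control period).
- r.snapshot(name): name is "side" or "top"; returns a dict with "pixels" (400x640x3 uint8, blue, green, red), "K" (3x3 intrinsics, pixels), "extrinsics" (4x4, takes a point from world to camera coordinates). Camera axes: x right, y down, z forward; pixel columns grow to the right and rows downward; lengths in mm; the calibration is good to about 2 mm. A picture is of the moment at which its call begins. There is no depth.
- r.job_done(): hands the job in; it is judged then, once.
The state is a dict: "time_s": time; "joints": joint angles; "dq": joint speeds; "tau": joint torques, N m; "ee_pos": TCP position; "tcp_rot": TCP orientation; "force": force on the tool from outside, world axes, zero at the start; "ft_torque": the same for the moment, N m; "finger_gap": opening from 0.0 (shut) to 1.0 (fully open); "grip_force": force on a finger pad.
Only numpy, scipy, OpenCV 4.12 (cv2) and the standard library are available. Lean on these libraries where they do the work, as an engineer would, in place of code of your own. Each camera call takes 0.05 s, during which the arm holds its last target. There are 200 camera calls.

## Working session

There is one attempt and no reset: what is moved stays moved. The work goes in short steps, Python scripts to look and compute and a tool call to move; the robot and the scene stay as the last step left them, time stands still between calls to the robot, and variables do not carry over. Pictures are saved under pics/ and viewed, at most 10 in all, crops included, and the job is handed in when it is done.

Besides the shell and the picture viewer there is one more tool, called after ">>>" by a JSON object that holds its "fn" and its "kwargs", one argument or row to a line. apply_moves: Moves the arm, as the interface text tells. Its arguments: {"type":"object","properties":{"series":{"type":"array","items":{"type":"array","items":{"type":"array","items":{"type":"number"}}}},"newtons":{"type":"number"}},"required":["series"]}

```bash
mkdir -p pics; ls; python3 - <<'E'
from rig import r
import cv2,numpy as np
for n in("side","top"):
    s=r.snapshot(n);cv2.imwrite(f"pics/{n}0.png",s["pixels"]);np.savez(f"{n}0.npz",**s)
    print(n,s["K"].tolist(),np.round(s["extrinsics"],3).tolist())
o=r.get_obs();print(o)
E
```

```text
pics
side [[408.1236276508955, 0.0, 321.5295789821835], [0.0, 408.1236276508955, 195.56105042429814], [0.0, 0.0, 1.0]] [[0.785, -0.619, 0.014, -439.756], [-0.459, -0.598, -0.658, 332.707], [0.415, 0.51, -0.753, 980.284], [0.0, 0.0, 0.0, 1.0]]
top [[378.02215664680864, 0.0, 320.2355428066275], [0.0, 378.02215664680864, 200.71925993171527], [0.0, 0.0, 1.0]] [[0.004, -1.0, 0.028, -35.128], [-0.987, -0.008, -0.158, 565.529], [0.158, -0.027, -0.987, 1130.325], [0.0, 0.0, 0.0, 1.0]]
{'time_s': 0.1, 'joints': array([ 7.00175490e+01,  1.80019624e+01, -2.74802104e+00,  6.93412061e+01,
        4.44349229e-04,  9.00006195e+01]), 'dq': array([-0.00605377, -0.02064927,  0.22692746, -0.0562207 ,  0.0194035 ,
       -0.03030879]), 'tau': array([ 3.80472429e-04, -5.40765774e+01,  3.40540946e+01,  1.12167178e-02,
        5.10367659e-05, -4.34937803e-06]), 'ee_pos': array([204.86664742, 563.41043581, 249.20535927]), 'tcp_rot': array([[-9.39793634e-01,  3.41742040e-01, -5.51175233e-04],
       [ 3.41742484e-01,  9.39792448e-01, -1.49309164e-03],
       [ 7.73813818e-06, -1.59155801e-03, -9.99998733e-01]]), 'force': array([-0.169585  ,  0.04651704,  0.90703584]), 'ft_torque': array([-0.00968276,  0.026817  , -0.01356818]), 'grip_force': 0.0, 'finger_gap': 0.9993969424536044}
```

View pics/side0.png

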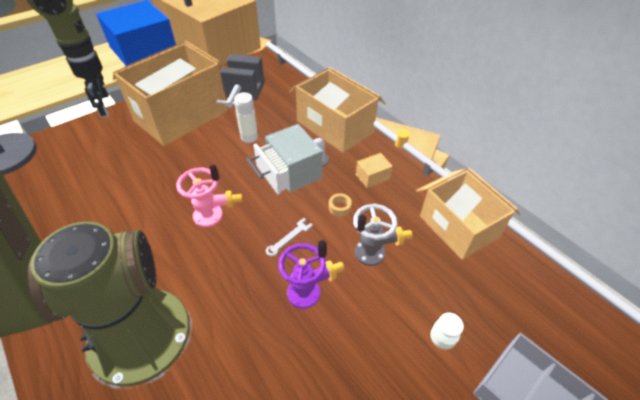

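View pics/top0.png

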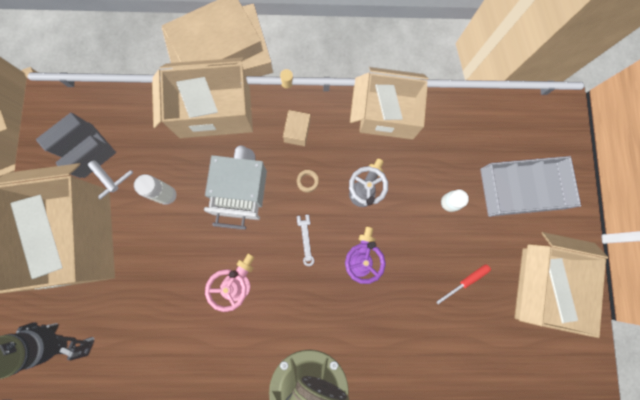

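The wheel could be taken for any of three, by top-view pixel: purple (365,263), pink (227,290), or steel on a dark body (369,186). By the description it is the steel one. The filter box is at (235,180) with its drawer bar near (229,226), and the brass outlets of all three point up in the picture. I'll check this in a close crop.

```bash
cat > h.py <<'E'
import numpy as np,cv2
def cam(s):
    E=s["extrinsics"];return s["K"],E[:3,:3],E[:3,3]
def plane(s,uv,z):
    K,R,t=cam(s);c=-R.T@t;d=R.T@np.linalg.inv(K)@np.array([uv[0],uv[1],1.]);return c+d*(z-c[2])/d[2]
def proj(s,P):
    K,R,t=cam(s);p=K@(R@np.asarray(P,float)+t);return p[:2]/p[2]
def tri(s1,a,s2,b):
    A=[];
    for s,uv in((s1,a),(s2,b)):
        K,R,t=cam(s);M=K@np.c_[R,t]
        A+=[uv[0]*M[2]-M[0],uv[1]*M[2]-M[1]]
    X=np.linalg.svd(np.array(A)/np.linalg.norm(A,axis=1)[:,None])[2][-1];return X[:3]/X[3]
E
python3 - <<'E'
import cv2,numpy as np
t=cv2.imread("pics/top0.png");s=cv2.imread("pics/side0.png")
def c(i,x,y,w=80,h=60):return cv2.resize(i[y:y+h,x:x+w],(400,300),interpolation=cv2.INTER_CUBIC)
o=np.vstack([np.hstack([c(t,195,180),c(t,330,150)]),np.hstack([c(s,245,130),c(s,340,195)])])
cv2.imwrite("pics/crop1.png",o)
E
```

```text
(no output)
```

View pics/crop1.png

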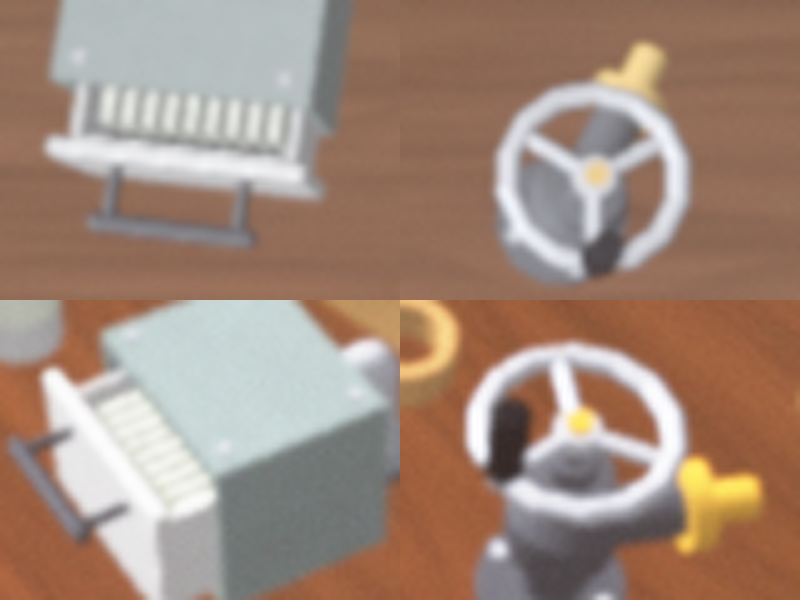

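The crop confirms the steel wheel: dark body, black handle at about (371,200) top and (362,222) side, brass hub cap at (369.6,185) top and (376,219) side. The drawer is open, with its bar from (213,224.6) to (245.4,228) in the top view.

```bash
python3 - <<'E'
from h import *
t=dict(np.load("top0.npz"));s=dict(np.load("side0.npz"))
np.set_printoptions(precision=1,suppress=True)
a=tri(t,(213,224.6),s,(247.8,158));b=tri(t,(245.4,228),s,(261.6,176.4));print("bar",a,b)
A=plane(t,(213.5,224.6),85);B=plane(t,(245,228),85);print("plane",A,B,(A+B)/2,np.degrees(np.arctan2(*(A-B)[[0,1]]*[-1,1])))
As=plane(s,(247.8,158),85);Bs=plane(s,(261.6,176.4),85);print("side",As,Bs)
# box top front corners: crop (52,80),(308,105)
C=plane(t,(205.4,196.3),120);D=plane(t,(256.5,201.2),120);print("box front",C,D,(C+D)/2,np.linalg.norm(C-D),np.degrees(np.arctan2(*(C-D)[[0,1]]*[-1,1])))
h=tri(t,(369.6,185),s,(376,219.2));print("hub",h,plane(t,(369.6,185),153),plane(s,(376,219.2),153))
# wheel ring by mask
for nm,c,p in(("top",t,(369,186)),("side",s,(375,223))):
    im=c["pixels"];g=cv2.cvtColor(im,cv2.COLOR_BGR2HSV);m=((g[...,1]<50)&(g[...,2]>150)).astype(np.uint8)
    k=np.zeros_like(m);cv2.circle(k,p,26,1,-1);m*=k
    n,l,st,_=cv2.connectedComponentsWithStats(m);i=1+st[1:,4].argmax()
    pts=cv2.findNonZero((l==i).astype(np.uint8));e=cv2.fitEllipse(cv2.convexHull(pts));print(nm,st[i],e,plane(c,e[0],147))
    # dark handle
    d=((im.max(2)<75)).astype(np.uint8)*k;n,l,st,ce=cv2.connectedComponentsWithStats(d);i=1+st[1:,4].argmax();print("handle",st[i],ce[i],plane(c,ce[i],178))
E
```

```text
bar [490.3 286.3  80.7] [479.5 190.1  84.7]
plane [485.4 284.2  85. ] [475.9 191.4  85. ] [480.7 237.8  85. ] -5.818365270450142
side [489.7 281.8  85. ] [480.8 189.3  85. ]
box front [563.9 302.6 120. ] [550.8 155.1 120. ] [557.4 228.8 120. ] 148.09890859340675 -5.079465552307354
hub [ 596.3 -169.4  153.4] [ 595.1 -169.4  153. ] [ 597.7 -170.   153. ]
top [349 166  39  40 796] ((367.5508117675781, 185.60877990722656), (39.41586685180664, 40.25089645385742), 82.58203125) [ 594.5 -164.4  147. ]Traceback (most recent call last):
  File "<stdin>", line 17, in <module>
ValueError: attempt to get argmax of an empty sequence
```

```bash
python3 - <<'E'
from h import *
t=dict(np.load("top0.npz"));s=dict(np.load("side0.npz"))
np.set_printoptions(precision=1,suppress=True)
H=np.array([596,-169.5,0])
print("handle side mid",plane(s,(361.7,222),178),"top view top-end",plane(t,(372,202.5),185))
for a in range(150,240,10):
    v=50*np.array([np.cos(np.radians(a)),np.sin(np.radians(a)),0])
    print(a,[proj(k,H+v+[0,0,z]) for k in(t,s) for z in(154,201)])
print("pink hub",plane(t,(226,291),150),"pink handle",plane(t,(234,273),185))
print("can top",plane(t,(147,186),170),"jar",plane(t,(455,200),80),"tape",plane(t,(307,180),15),"outlet base",plane(t,(378,163),90))
E
```

```text
handle side mid [ 548.6 -167.5  178. ] top view top-end [ 539.6 -170.   185. ]
150 [array([361.2, 199.5]), array([363.5, 196.7]), array([355.9, 221.3]), array([357.4, 209.4])]
160 [array([364. , 200.8]), array([366.4, 198.1]), array([356.9, 224. ]), array([358.5, 212.1])]
170 [array([366.9, 201.7]), array([369.5, 198.9]), array([358.5, 226.6]), array([360.1, 214.7])]
180 [array([370. , 201.9]), array([372.7, 199.3]), array([360.6, 229. ]), array([362.3, 217.2])]
190 [array([373. , 201.7]), array([375.9, 199. ]), array([363.2, 231.1]), array([365. , 219.3])]
200 [array([376. , 200.9]), array([379. , 198.2]), array([366.2, 232.8]), array([368.1, 221.1])]
210 [array([378.7, 199.7]), array([381.9, 196.9]), array([369.5, 234.2]), array([371.6, 222.4])]
220 [array([381.2, 198. ]), array([384.5, 195.1]), array([373., 235.]), array([375.2, 223.3])]
230 [array([383.3, 195.8]), array([386.7, 192.9]), array([376.6, 235.4]), array([378.9, 223.7])]
pink hub [299.3 225.5 150. ] pink handle [348.3 199.1 185. ]
can top [582.9 449.9 170. ] jar [ 565.9 -441.9   80. ] tape [637.8  10.3  15. ] outlet base [ 676.7 -206.4   90. ]
```

>>> {"fn": "apply_moves", "kwargs": {
  "series": [
    [[0,22,-29,0,0,0,0.02],[0,44,-59,0,0,0,0.05],[0,66,-88,0,0,0,0.08],[0,88,-118,0,0,0,0.11],[0,110,-147,0,0,0,0.14],[0,132,-177,0,0,0,0.17],[0,154,-206,0,0,0,0.19],[0,176,-236,0,0,0,0.21],[0,198,-265,0,0,0,0.23],[0,220,-295,0,0,0,0.25],[0,242,-324,0,0,0,0.25],[0,242,-324,0,0,0,0.25]]
  ],
  "newtons": 40
}}

```text
time_s: 1.3
ee_pos: [448.9, 236.9, 249.7]
tcp_rot: [[-0.995, 0.104, 0.0], [0.104, 0.995, -0.001], [-0.001, -0.001, -1.0]]
force: [-0.3, 0.7, -0.1]
finger_gap: 0.003
grip_force: 0.0
```

>>> {"fn": "apply_moves", "kwargs": {
  "series": [
    [[0,0,0,-30,0,0,0],[0,0,0,-60,0,0,0],[0,0,0,-90,0,0,0],[0,0,0,-120,0,0,0],[0,0,0,-145,0,0,0],[0,0,0,-160,0,0,0],[0,0,0,-160,0,0,0]]
  ]
}}

```text
time_s: 2.0
ee_pos: [444.6, 239.3, 87.6]
tcp_rot: [[-0.995, 0.098, -0.005], [0.098, 0.995, -0.002], [0.004, -0.003, -1.0]]
force: [-1.0, -0.9, -0.4]
finger_gap: -0.003
grip_force: 0.0
```

>>> {"fn": "apply_moves", "kwargs": {
  "series": [
    [[0,5,-0.5,0,0,0,0],[0,10,-1,0,0,0,0],[0,15,-1.5,0,0,0,0],[0,20,-2,0,0,0,0],[0,25,-2.5,0,0,0,0],[0,30,-3,0,0,0,0],[0,35,-3.5,0,0,0,0],[0,40,-4,0,0,0,0],[0,40,-4,0,0,0,0]]
  ]
}}

```text
time_s: 2.9
ee_pos: [487.5, 235.7, 89.9]
tcp_rot: [[-0.995, 0.099, -0.0], [0.099, 0.995, -0.0], [0.0, -0.0, -1.0]]
force: [-0.5, 0.2, 0.2]
finger_gap: -0.0
grip_force: 0.4
```

```bash
python3 - <<'E'
from rig import r
import cv2,numpy as np
t=r.snapshot("top")["pixels"];s=r.snapshot("side")["pixels"];print(r.get_obs()["force"])
def c(i,x,y,w=80,h=60):return cv2.resize(i[y:y+h,x:x+w],(400,300),interpolation=cv2.INTER_CUBIC)
cv2.imwrite("pics/crop2.png",np.hstack([c(t,195,180),c(s,245,130)]))
E
```

```text
[-0.06466809 -0.11558801  0.25354009]
```

View pics/crop2.png

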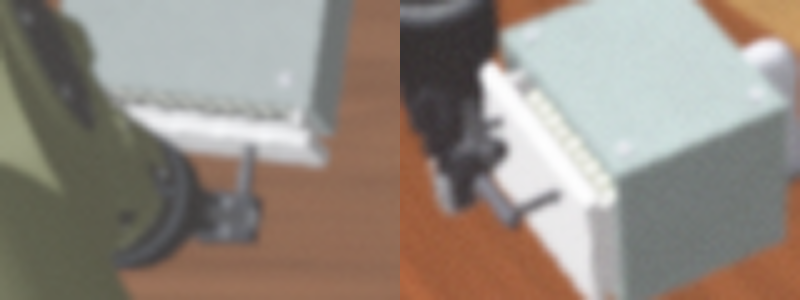

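The picture shows the drawer front still about 12–15 mm off the box face, with the fingers on the bar at its middle. I'll push on gently.

>>> {"fn": "apply_moves", "kwargs": {
  "series": [
    [[0,3,-0.3,0,0,0,0],[0,6,-0.6,0,0,0,0],[0,9,-0.9,0,0,0,0],[0,12,-1.2,0,0,0,0],[0,12,-1.2,0,0,0,0]]
  ]
}}

```text
time_s: 3.5
ee_pos: [498.1, 234.6, 89.7]
tcp_rot: [[-0.995, 0.099, -0.002], [0.099, 0.995, 0.0], [0.002, -0.0, -1.0]]
force: [-5.6, -0.2, 3.3]
finger_gap: -0.003
grip_force: 2.7
```

>>> {"fn": "apply_moves", "kwargs": {
  "series": [
    [[0,2,-0.2,0,0,0,0],[0,4,-0.4,0,0,0,0],[0,4,-0.4,0,0,0,0]]
  ]
}}

```text
time_s: 3.8
ee_pos: [498.5, 234.5, 89.5]
tcp_rot: [[-0.995, 0.098, -0.009], [0.098, 0.995, 0.001], [0.009, 0.001, -1.0]]
force: [-16.8, 2.2, 11.8]
finger_gap: 0.005
grip_force: 8.4
```

```bash
python3 - <<'E'
from rig import r
import cv2,numpy as np
t=r.snapshot("top")["pixels"];s=r.snapshot("side")["pixels"];print(r.get_obs()["force"],r.get_obs()["ft_torque"])
def c(i,x,y,w=80,h=60):return cv2.resize(i[y:y+h,x:x+w],(400,300),interpolation=cv2.INTER_CUBIC)
cv2.imwrite("pics/crop3.png",np.hstack([c(t,195,180),c(s,245,130)]))
E
```

```text
[-16.07261747   2.24858512  11.89858125] [0.3799781  3.28494133 0.01120807]
```

View pics/crop3.png

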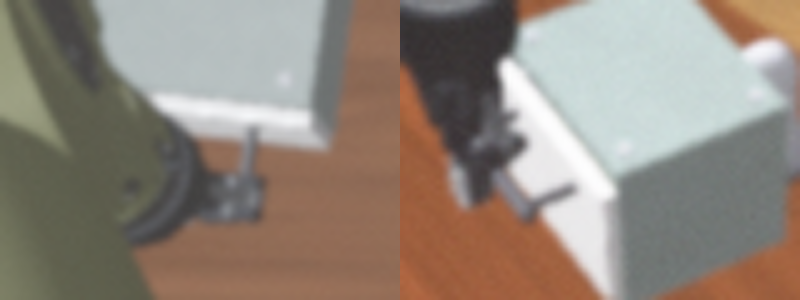

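The drawer front is now flush against the box face and the force has risen at the hard stop, so it is home. I'll retreat.

>>> {"fn": "apply_moves", "kwargs": {
  "series": [
    [[0,-10,1,0,0,0,0],[0,-24,2,0,0,0,0],[0,-36,4,0,0,0,0],[0,-36,4,10,0,0,0],[0,-36,4,45,0,0,0],[0,-36,4,85,0,0,0],[0,-36,4,130,0,0,0],[0,-36,4,170,0,0,0],[0,-36,4,170,0,0,0]]
  ]
}}

```text
time_s: 4.8
ee_pos: [470.5, 239.8, 267.1]
tcp_rot: [[-0.995, 0.099, 0.011], [0.099, 0.995, 0.005], [-0.01, 0.006, -1.0]]
force: [0.9, 0.8, 0.5]
finger_gap: 0.003
grip_force: 0.0
```

>>> {"fn": "apply_moves", "kwargs": {
  "series": [
    [[0.6,7,-37,0,0,0,0],[0.6,15,-74,0,0,0,0],[0.6,22,-111,0,0,0,0],[0.6,29,-148,0,0,0,0],[0.6,36,-185,0,0,0,0],[0.6,44,-222,0,0,0,0],[0.6,51,-259,0,0,0,0],[0.6,58,-296,0,0,0,0],[0.6,66,-333,0,0,0,0],[0.6,73,-370,0,0,0,0],[0.6,79,-406,0,0,0,0],[0.6,79,-406,0,0,0,0]]
  ]
}}

```text
time_s: 6.0
ee_pos: [546.7, -171.8, 259.9]
tcp_rot: [[-0.995, 0.103, 0.001], [0.103, 0.995, -0.002], [-0.001, -0.002, -1.0]]
force: [-0.5, 0.9, -0.3]
finger_gap: 0.599
grip_force: 0.0
```

```bash
python3 - <<'E'
from rig import r
from h import *
T=r.snapshot("top");S=r.snapshot("side");o=r.get_obs();print(o["ee_pos"],o["joints"],o["finger_gap"])
np.savez("t1.npz",**T);np.savez("s1.npz",**S);print(proj(S,[546.5,-168.5,179]),proj(T,[546.5,-168.5,179]))
def c(i,x,y,w=80,h=60):return cv2.resize(i["pixels"][y:y+h,x:x+w],(400,300),interpolation=cv2.INTER_CUBIC)
cv2.imwrite("pics/crop4.png",np.vstack([np.hstack([c(T,195,180),c(S,245,130)]),np.hstack([c(T,330,160),c(S,325,190)])]))
E
```

```text
[ 545.95736302 -168.38808151  259.85445025] [-1.71461095e+01  1.46598347e+01 -5.81656946e+00  6.95348280e+01
  9.01417235e-03 -1.13852712e+01] 0.6036024684806788
[361.37393966 222.43830294] [371.06190034 200.36133008]
```

View pics/crop4.png

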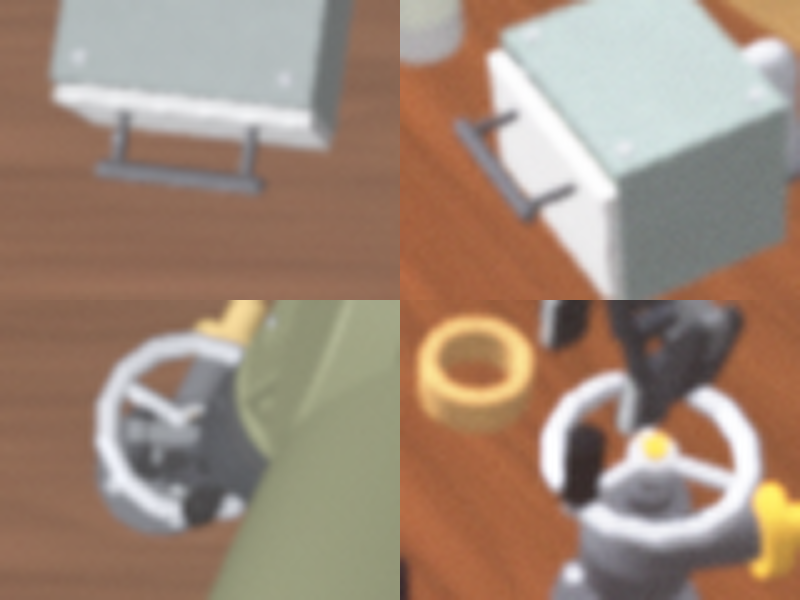

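The drawer is flush with its front. The handle's middle is at about (362,223) in the side view, against (361.4,222.4) predicted. I'll descend and grip.

>>> {"fn": "apply_moves", "kwargs": {
  "series": [
    [[0.6,0,0,-20,0,0,0],[0.6,0,0,-40,0,0,0],[0.6,0,0,-60,0,0,0],[0.6,0,0,-75,0,0,0],[0.6,0,0,-81,0,0,0],[0.6,0,0,-81,0,0,0],[0,0,0,-81,0,0,0],[0,0,0,-81,0,0,0],[0,0,0,-81,0,0,0],[0,0,0,-81,0,0,0],[0,0,0,-81,0,0,0]]
  ],
  "newtons": 40
}}

```text
time_s: 7.2
ee_pos: [546.8, -167.5, 180.3]
tcp_rot: [[-0.995, 0.098, 0.002], [0.098, 0.995, 0.0], [-0.002, 0.001, -1.0]]
force: [0.0, 2.4, 5.9]
finger_gap: 0.237
grip_force: 39.3
```

```bash
python3 - <<'E'
from rig import r
o=r.get_obs();print(o["ee_pos"],o["force"],o["grip_force"],o["finger_gap"]*85)
import numpy as np
np.set_printoptions(precision=0,suppress=True)
# circle rows about hub, relative to start angle 180: 20 deg steps, cw and ccw
for n in(-1,1):
    a=np.radians(180+n*20*np.arange(1,13));print(np.c_[50*np.cos(a)+50,50*np.sin(a)].tolist() and [[round(50*np.cos(x)+50),round(50*np.sin(x))] for x in a])
E
```

```text
[ 546.80941025 -167.51963313  180.28570706] [1.50166119e-03 2.42060658e+00 5.93375772e+00] 39.28528196818661 20.11151460266727
[[3, 17], [12, 32], [25, 43], [41, 49], [59, 49], [75, 43], [88, 32], [97, 17], [100, 0], [97, -17], [88, -32], [75, -43]]
[[3, -17], [12, -32], [25, -43], [41, -49], [59, -49], [75, -43], [88, -32], [97, -17], [100, 0], [97, 17], [88, 32], [75, 43]]
```

>>> {"fn": "apply_moves", "kwargs": {
  "series": [
    [[0,3,17,0,0,0,0],[0,12,32,0,0,0,0],[0,25,43,0,0,0,0],[0,41,49,0,0,0,0],[0,59,49,0,0,0,0],[0,75,43,0,0,0,0],[0,88,32,0,0,0,0],[0,97,17,0,0,0,0],[0,100,0,0,0,0,0],[0,100,0,0,0,0,0]]
  ]
}}

```text
time_s: 8.2
ee_pos: [646.7, -170.2, 180.3]
tcp_rot: [[-0.995, 0.101, 0.001], [0.101, 0.995, -0.002], [-0.002, -0.002, -1.0]]
force: [-1.1, -1.8, 5.7]
finger_gap: 0.231
grip_force: 39.8
```

>>> {"fn": "apply_moves", "kwargs": {
  "series": [
    [[0,0,-4,0,0,0,0],[0,-1,-8,0,0,0,0],[0,-1,-12,0,0,0,0],[0,-1,-12,0,0,0,0]]
  ]
}}

```text
time_s: 8.6
ee_pos: [645.1, -180.1, 180.3]
tcp_rot: [[-0.995, 0.099, 0.001], [0.099, 0.995, -0.0], [-0.001, 0.0, -1.0]]
force: [-2.2, 1.6, 7.5]
finger_gap: 0.235
grip_force: 40.0
```

>>> {"fn": "apply_moves", "kwargs": {
  "series": [
    [[0,-1,-3,0,0,0,0],[0,-2,-6,0,0,0,0],[0,-4,-10,0,0,0,0],[0,-4,-10,0,0,0,0]]
  ]
}}

```text
time_s: 9.0
ee_pos: [641.3, -189.9, 180.3]
tcp_rot: [[-0.995, 0.099, 0.001], [0.099, 0.995, 0.0], [-0.001, 0.0, -1.0]]
force: [-2.4, 1.6, 6.9]
finger_gap: 0.238
grip_force: 39.9
```

>>> {"fn": "apply_moves", "kwargs": {
  "series": [
    [[0,-1,-2,0,0,0,0],[0,-2,-4,0,0,0,0],[0,-2,-4,0,0,0,0],[0,-2,-4,0,0,0,0]]
  ]
}}

```text
time_s: 9.4
ee_pos: [640.9, -190.7, 180.3]
tcp_rot: [[-0.995, 0.097, 0.004], [0.097, 0.995, 0.006], [-0.004, 0.006, -1.0]]
force: [3.5, 10.5, 4.9]
finger_gap: 0.241
grip_force: 40.1
```

>>> {"fn": "apply_moves", "kwargs": {
  "series": [
    [[0,-1,-2,0,0,0,0],[0,-1,-2,0,0,0,0],[0,-1,-2,0,0,0,0],[0,-1,-2,0,0,0,0]]
  ]
}}

```text
time_s: 9.8
ee_pos: [640.8, -190.9, 180.3]
tcp_rot: [[-0.995, 0.095, 0.006], [0.095, 0.995, 0.009], [-0.005, 0.01, -1.0]]
force: [6.1, 15.6, 4.5]
finger_gap: 0.24
grip_force: 40.3
```

```bash
python3 - <<'E'
from rig import r
import numpy as np
o=r.get_obs();p=o["ee_pos"];print(p,o["force"],np.degrees(np.arctan2(p[1]+169.5,p[0]-596)))
# commanded now approx:
C=np.array([546+100-1-4-2-1,-168.5-12-10-4-2]);print(C)
for st in(0,240,480):
    b=C if st==0 else np.array([596,-169.5])+50*np.array([np.cos(np.radians(-25.2+st)),np.sin(np.radians(-25.2+st))])
    a=np.radians(-25.2+st+20*np.arange(1,13));q=np.c_[596+50*np.cos(a),-169.5+50*np.sin(a)]-b
    print([[round(x,0),round(y,0)] for x,y in q.tolist()])
E
```

```text
[ 640.81432573 -190.89999212  180.30637651] [ 6.06702717 15.5652788   4.5067874 ] -25.52567429635813
[ 638.  -196.5]
[[8.0, 22.0], [6.0, 40.0], [-1.0, 56.0], [-13.0, 68.0], [-29.0, 75.0], [-46.0, 77.0], [-63.0, 72.0], [-77.0, 62.0], [-87.0, 48.0], [-92.0, 32.0], [-90.0, 14.0], [-83.0, -2.0]]
[[12.0, -12.0], [28.0, -20.0], [45.0, -21.0], [62.0, -17.0], [76.0, -7.0], [86.0, 7.0], [91.0, 24.0], [89.0, 41.0], [82.0, 57.0], [70.0, 69.0], [54.0, 77.0], [37.0, 78.0]]
[[-17.0, -4.0], [-31.0, -14.0], [-41.0, -29.0], [-46.0, -45.0], [-44.0, -63.0], [-37.0, -78.0], [-25.0, -91.0], [-9.0, -98.0], [8.0, -100.0], [25.0, -95.0], [39.0, -85.0], [49.0, -71.0]]
```

The stop is reached: the force rose to 16 N with no further motion, at -25.5°. Now two turns back, counterclockwise.

>>> {"fn": "apply_moves", "kwargs": {
  "series": [
    [[0,8,22,0,0,0,0],[0,6,40,0,0,0,0],[0,-1,56,0,0,0,0],[0,-13,68,0,0,0,0],[0,-29,75,0,0,0,0],[0,-46,77,0,0,0,0],[0,-63,72,0,0,0,0],[0,-77,62,0,0,0,0],[0,-87,48,0,0,0,0],[0,-92,32,0,0,0,0],[0,-90,14,0,0,0,0],[0,-83,-2,0,0,0,0]]
  ]
}}

```text
time_s: 11.0
ee_pos: [556.2, -196.9, 180.3]
tcp_rot: [[-0.995, 0.098, 0.004], [0.098, 0.995, 0.004], [-0.004, 0.004, -1.0]]
force: [8.1, 10.4, 4.1]
finger_gap: 0.232
grip_force: 40.4
```

>>> {"fn": "apply_moves", "kwargs": {
  "series": [
    [[0,12,-12,0,0,0,0],[0,28,-20,0,0,0,0],[0,45,-21,0,0,0,0],[0,62,-17,0,0,0,0],[0,76,-7,0,0,0,0],[0,86,7,0,0,0,0],[0,91,24,0,0,0,0],[0,89,41,0,0,0,0],[0,82,57,0,0,0,0],[0,70,69,0,0,0,0],[0,54,77,0,0,0,0],[0,37,78,0,0,0,0]]
  ]
}}

```text
time_s: 12.2
ee_pos: [593.8, -117.2, 180.3]
tcp_rot: [[-0.995, 0.096, 0.005], [0.096, 0.995, 0.004], [-0.004, 0.004, -1.0]]
force: [3.8, 4.1, 8.8]
finger_gap: 0.235
grip_force: 40.8
```

>>> {"fn": "apply_moves", "kwargs": {
  "series": [
    [[0,-17,-4,0,0,0,0],[0,-31,-14,0,0,0,0],[0,-41,-29,0,0,0,0],[0,-46,-45,0,0,0,0],[0,-44,-63,0,0,0,0],[0,-37,-78,0,0,0,0],[0,-25,-91,0,0,0,0],[0,-9,-98,0,0,0,0],[0,8,-100,0,0,0,0],[0,25,-95,0,0,0,0],[0,39,-85,0,0,0,0],[0,39,-85,0,0,0,0]]
  ]
}}

```text
time_s: 13.4
ee_pos: [632.1, -202.7, 180.2]
tcp_rot: [[-0.995, 0.097, 0.001], [0.097, 0.995, 0.003], [-0.001, 0.003, -1.0]]
force: [-1.8, 5.3, 12.7]
finger_gap: 0.24
grip_force: 41.3
```

>>> {"fn": "apply_moves", "kwargs": {
  "series": [
    [[0,5,6,0,0,0,0],[0,9,12,0,0,0,0],[0,9,12,0,0,0,0],[0,9,12,0,0,0,0],[0,9,12,0,0,0,0]]
  ]
}}

```text
time_s: 13.9
ee_pos: [640.0, -192.3, 180.2]
tcp_rot: [[-0.995, 0.098, 0.001], [0.098, 0.995, 0.001], [-0.001, 0.001, -1.0]]
force: [-2.1, 3.3, 8.9]
finger_gap: 0.235
grip_force: 41.0
```

```bash
python3 - <<'E'
from rig import r
from h import *
T=r.snapshot("top");S=r.snapshot("side")
o=r.get_obs();p=o["ee_pos"];print(p,o["force"],o["grip_force"],np.degrees(np.arctan2(p[1]+169.5,p[0]-596)))
a=T["pixels"][100:300,100:500];b=S["pixels"][80:280,200:600]
cv2.imwrite("pics/fin.png",np.vstack([cv2.resize(a,(560,280)),cv2.resize(b,(560,280))]))
E
```

```text
[ 640.03482296 -192.32292264  180.22734068] [-2.07990776  3.26424168 10.04503949] 41.029377501108684 -27.39737283214715
```

View pics/fin.png

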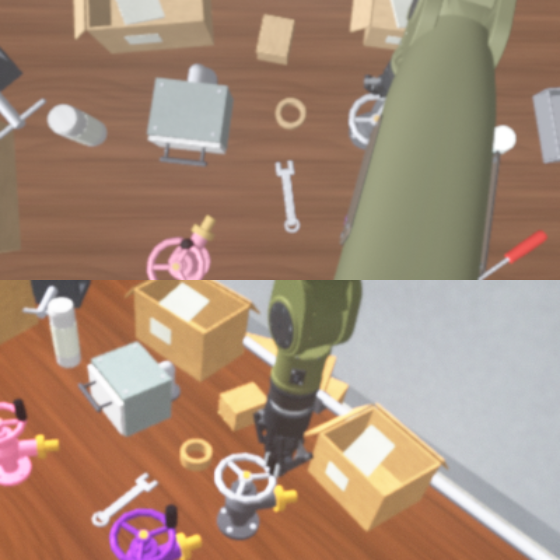

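The drawer is home, the bystanders are in place and the gripper holds the handle at (280,458) in this picture. The wheel is within 2° of two full turns.

```bash
python3 -c "
from rig import r
print(r.job_done())"
```

```text
the job is handed in; nothing more can be done
None
```

I handed the job in; no verdict came back. The drawer is home, the valve was closed to its stop and backed off two turns (measured about 2° short), the gripper holds the handle at about 41 N, and I saw none of the loose things moved.

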